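Clear a shielded service hatch and hold it open with its lifter lever

ROBOT

A 7-joint arm with a two-finger parallel gripper is mounted at the origin on the work surface. World frame = base frame: x ahead of the robot, y to its left, z up, the work surface at z = 0. Lengths are in m, angles in rad, forces in N, time in s.
With the tool pointing down it reaches from about 0.4 to 0.85 m from the base axis. Payload 10.4 kg.
Tool frame: the origin (TCP) lies at the centre of the arm's flange, where the gripper is bolted on; the fingertips stand 182 mm ahead of it and the grasp point (between the pads) lies 164 mm ahead of it (r.hold_point_z is the distance from the TCP to the grasp point, in m); z points along the fingers, y is the direction in which the jaws open and shut (so a half turn about z gives the same grasp; the last joint's range is limited). The gripper opens to 87 mm and grips with 3 to 60 N. Pads are 19 mm wide; open, the fingers measure 117 mm over their backs; the gripper's body (75 mm by 190 mm) begins 51 mm behind the grasp point.
Start: joints at [1.317, 0.332, -0.065, 1.46, 0.022, 1.35, -0.088], TCP at [0.143, -0.608, 0.405] pointing down, gripper open.
Joint ranges: [-2.6, 2.6], [-0.5, 2.12], [-1.47, 1.34], [0.16, 2.42], [-1.27, 4.41], [0.06, 2.06], [-2.6, 2.6]. Speed limits (rad/s): [2.22, 2.22, 2.79, 2.79, 3.14, 3.14, 3.14].

INTERFACE

Orientations are given as a unit quaternion [x, y, z, w].
In Python, from bench import r, cams, job gives the robot as it stands.
- The arm moves only by the tool carry_out, never from a script. Its argument "rows" is a list of rows, each an object with "jaw": the finger opening in m, from 0 to 0.087; "delta_pos": the shift along the tool's x, y, z in m, a list of three; "yaw": the turn about the tool's z in degrees. A call has 1 to 10 rows; each row shifts and turns the commanded pose from where the row before left it, along the tool's axes as they then stand; what a row does not reach is not made up. A row lasts 1/10 s, in which the tool goes at most 50 mm and 8.59 degrees, less where a joint would pass 70% of its speed; a pose out of reach is approached as far as the arm can. A call is refused whole if a number of a shift passes 0.05 or a number of a turn 8.59, either way. A call with a gripper value outside its range is refused whole. The fingers move at their own pace and stop on an object; "grip_force" is the grip in N (left out, the last holds). Time passes only in rows, so rows that do not move let the fingers close. It gives the time, the measured TCP pose, the force and the opening at its end, in the units of the state.
- r.read_state(): the state, without advancing time (a new reading comes with each control period).
- cams.camera(name): name is "side" or "top" or "wrist"; returns a dict with "img" (420x560x3 uint8, blue, green, red), "mtx" (3x3 intrinsics, pixels), "k1" (the pictures are not rectified: a ray, as slopes to the right and down, at radius r is drawn at 1 + k1 r^2 times it, then the intrinsics apply), "R" (3x3) and "t" (3): a world point X has camera coordinates R X + t. Camera axes: x right, y down, z forward; pixel columns grow to the right and rows downward; lengths in m; the calibration is good to about 2 mm. A picture is of the moment at which its call begins. There is no depth.
- job.close_job(): hands the job in, once; it reports no verdict.
Trained networks look in the newest picture that a camera, given by its name, has taken for a name from the list of things; names that differ only in an ending like _2 or _b are one class to them, and where a whole thing is asked for, a point or a joint stands for the part that bears it (a point fixed in the world has none). Each returns a list of dicts, best first, with "confidence" (0 to 1); they miss things now and then, are a little off and sometimes report something else, mostly with a low value. They report only what shows in the picture. A call takes as long as a camera call. They do not tell look-alikes from the thing itself.
- cams.boxes_of(camera, query): "rect" ([centre column, centre row, width, height] as shares, 0 to 1, of the picture: columns of its width, rows of its height, round what is visible of it).
- cams.outline_of(camera, query): "pixels" (420x560 bool, what is visible of it) and "rect" ([centre column, centre row, width, height] as shares, 0 to 1, of the picture: columns of its width, rows of its height, round what is visible of it).
The state is a dict: "time": time; "joint_positions": joint angles; "joint_vel": joint speeds; "joint_torque": joint torques, N m; "ee_pos": TCP position; "eef_rot": TCP orientation; "ft_force": force on the tool from outside, world axes, zero at the start; "torque": the same for the moment, N m; "width": finger opening in m.
Only numpy, scipy, OpenCV 4.12 (cv2) and the standard library are available. Lean on these libraries where they do the work, as an engineer would, in place of code of your own. Each camera call takes 0.05 s, during which the arm holds its last target.

TASK

The multimeter is lying on the heavy steel hatch of the laser's power base: push it sideways, without picking it up, onto the empty wide part of the fixed cream top, so that no part of it is on the hatch. Then press the rubber pad on the long end of the lifter lever all the way down to its rubber stop, so that the short end raises the hatch, and finish while still pressing it down and holding the hatch open. Move the hatch only with the lever, leave the lever in its cradle, and do not disturb the other things around.

Things in the scene. Friction and masses are not known exactly. Their poses are not given: they have to be found in the camera images.
- power_base: fixed cream metal box with the lever's cradle on a foot plate before it. Origin: on the bench straight below the lever's pivot; x points along the lever from its long end to the hatch, z up. In this frame the box covers x 100 to 290, y -220 to 150 mm, top at z 80 mm. The cradle's two cheeks (x -20 to 20 mm) reach z 73 mm; a rubber stop under the lever at x -125 mm has its top at z 18 mm
- empty_top (a point): middle of the empty wide part of the fixed top, on its surface, 80 mm above the bench; this part is 153 mm wide (power base y -220 to -67 mm) and 190 mm long (x 100 to 290 mm). The meter goes here
- hatch_hinge (a point): middle of the hatch's hinge line, at the top surface, at x 210, y 0, z 80 mm of the power base. The hatch is a steel plate 10 mm thick, flush with the fixed top, at power base x 55 to 210, y -65 to 65 mm; its front 45 mm overhangs the box as a lip. The hinge line runs along the power base's y
- hatch (a joint): hinge of the hatch: 0 closed and flush, grows as its front lip rises; about 0.32 rad when the lever is on its stop. The plate weighs about 2.2 kg, falls shut by itself, and has no catch.
- hatch_lip (a point): middle of the top front edge of the hatch plate, over the short end of the lever; 155 mm from the hinge
- lever_pad (a point): centre of the upper face of the rubber pad, 70 mm (along the lever) x 50 x 8 mm, on the lever's long end, 165 mm from the pivot. At rest about 133 mm above the bench, sloping 0.35 rad (outer edge higher); on the stop about 31 mm, sloping 0.27 rad the other way, and 15 mm farther out from the pivot (15 mm also from mid stroke on). Pressing takes 3 to 11 N, much more once at the stop
- lever: loose cranked steel bar, 28 x 12 mm, long arm 190 mm, short arm 82 mm, its 10 mm cross pin lying in the cradle's open slots, its short end (slippery nylon nose) under the hatch's lip. Origin: at the pin, 63 mm above the bench; x points to the hatch. At rest its z is up, the short arm is level and the long arm slopes up 0.35 rad; it all turns by about 0.62 rad as the lever is pressed to its stop
- lever_pivot (a point): middle of the lever's cross pin, 63 mm above the bench
- meter: multimeter lying flat on the hatch, 110 mm (its x) by 70 mm (its y) by 32 mm high, about 0.3 kg, display up; origin at the centre of its underside. Its long side lies roughly along the power base's x
- meter_center (a point): centre of the multimeter, 16 mm above its underside; axes as the meter's
- capacitor: yellow round capacitor can, 36 mm wide, 52 mm high, on the narrow strip of the box; origin under its centre. Leave alone
- relay: black relay, 30 x 24 mm, 32 mm high, on the narrow strip of the box; origin under its centre. Leave alone
- flux_jar: jar, 48 mm wide, 60 mm high, on the bench beside the lever, near x -100, y 120 mm in the power base's frame; origin under its centre. Leave alone
- screwdriver: screwdriver, 170 mm long, lying on the bench on the other side of the lever. Leave alone
- solder_reel: reel of solder, 56 mm wide, 37 mm high, on the bench beside the cradle, near x 0, y -150 mm in the power base's frame. Leave alone
- circuit_board: green circuit board, 100 x 70 mm, 22 mm high, on the bench towards the robot's right. Leave alone
Mind the look-alikes: they are no part of the job. What is shaped like the meter but green is not meant.

How it is judged:
On the way, in this order (a step that is already met when the one before it is completed fails the run):
1. the multimeter lies on the fixed top, wholly off the closed hatch (y of meter_center in the frame of power_base below -0.09 m and z of meter_center in the frame of power_base between 0.088 and 0.104 m and angle between meter_center's own z axis and vertical below 0.08 rad and contact force between meter and hatch below 0.1 N and value of joint hatch below 0.03 rad), for 0.2 s.
2. the lever has raised the hatch (value of joint hatch above 0.28 rad and contact force between the fingers and lever above 0.5 N), for 0.2 s.
At the end, for the whole second after the job is handed in: Fingers still press the lever; the lever alone holds the hatch still, over 0.28 rad open (about 0.32 at the stop); its pin is in the cradle (under 6 mm up); the meter lies flat and still on the wide fixed top, centre over 90 mm from the hatch's middle line, not touching the hatch (all of step 2 and y of meter_center in the frame of power_base below -0.09 m and z of meter_center in the frame of power_base between 0.088 and 0.104 m and angle between meter_center's own z axis and vertical below 0.08 rad and contact force between meter and hatch below 0.1 N and velocity of joint hatch between -0.1 and 0.1 rad/s and contact force between lever and hatch above 1 N and z of lever_pivot in the frame of power_base below 0.069 m and linear speed of meter below 0.02 m/s); the arm keeps its last pose, push and grip.
It fails at once if the multimeter is lifted, tipped or dropped off the box (z of meter_center in the frame of power_base below 0.08 m or z of meter_center in the frame of power_base above 0.11 m or angle between meter_center's own z axis and vertical above 0.35 rad).
It fails at once if the hatch is raised with the multimeter still on it (value of joint hatch above 0.06 rad and y of meter_center in the frame of power_base above -0.085 m).
It fails at once if the hatch is raised by hand instead of with the lever (value of joint hatch above 0.04 rad and contact force between any of the fingers, the arm and hatch above 1 N).
It fails at once if the lever is lifted out of its cradle (z of lever_pivot in the frame of power_base above 0.074 m).
It fails at once if another thing is moved by more than 25 mm or tipped (distance of any of capacitor, relay, flux_jar, screwdriver, solder_reel, circuit_board from where it was at the start of the episode above 0.025 m or angle between any of capacitor, relay, flux_jar, solder_reel, circuit_board's own z axis and vertical above 0.5 rad).
It also fails if it takes over 43 s, if anything falls off the work surface, if the arm or the gripper's body presses on something with over 40 N, if the wrist force passes 120 N, or if a joint passes its speed limit or range.

## Working session

There is one attempt and no reset: what is moved stays moved. The work goes in short steps, Python scripts to look and compute and a tool call to move; the robot and the scene stay as the last step left them, time stands still between calls to the robot, and variables do not carry over. Pictures are saved under pics/ and viewed, and the job is handed in when it is done.

Besides the shell and the picture viewer there is one more tool, called after "Request:" by a JSON object that holds its "name" and its "arguments", one argument or row to a line. carry_out: Moves the arm, as the interface text tells. Its arguments: {"type":"object","properties":{"rows":{"type":"array"},"grip_force":{"type":"number"}},"required":["rows"]}

```bash
ls; mkdir -p pics
python3 - <<'E'
from bench import r,cams,job
import cv2
s=r.read_state();print(s)
for n in ["side","top","wrist"]:
    c=cams.camera(n);cv2.imwrite(f"pics/{n}0.png",c["img"]);print(n,c["mtx"].tolist(),c["k1"],c["R"].tolist(),c["t"].tolist())
E
```

```text
pics
{'time': 0.0, 'joint_positions': array([ 1.31737056,  0.33286144, -0.0646902 ,  1.46093188,  0.02165977,
        1.34993048, -0.08846922]), 'joint_vel': array([ 0.00060047, -0.00080553, -0.00111634, -0.00044785,  0.00072086,
        0.00031742,  0.00022195]), 'joint_torque': array([ 3.96070927e-04, -6.23249745e+01,  2.50642985e-02, -3.89892769e+01,
       -6.13121968e-02,  3.97828000e-02,  1.29392861e-04]), 'ee_pos': array([ 0.14294892, -0.60829723,  0.40396478]), 'eef_rot': array([ 9.93343874e-01,  1.15184344e-01, -1.46443951e-04, -7.02207062e-04]), 'ft_force': array([-0.27748832, -1.69878796,  0.33901092]), 'torque': array([0.02892422, 0.00931598, 0.00228003]), 'width': 0.08703631395152583}
side [[512.9252335479094, 0.0, 267.0438480806608], [0.0, 512.9252335479094, 204.41542658798136], [0.0, 0.0, 1.0]] -0.1686958226523618 [[-0.8317494812135585, -0.5549578028507093, 0.014650513850694153], [-0.2824730946881067, 0.4003464791533363, -0.8717405849258433], [0.4779139580283255, -0.7292081552510506, -0.4897486243340143]] [0.4628405405828926, 0.25660405385021207, 1.0135937387287621]
top [[493.5585474481865, 0.0, 279.4885868695389], [0.0, 493.5585474481865, 211.21213016542455], [0.0, 0.0, 1.0]] 0.05707516703385951 [[-0.007217038808376201, -0.9999630408269489, 0.004672400984542019], [-0.9742178567603303, 0.005977421815116778, -0.22553012658567922], [0.22549386226712842, -0.006179596149112201, -0.9742249897591865]] [-0.006602565452096491, 0.5701246728652976, 1.3316720878949158]
wrist [[353.4699774281535, 0.0, 278.7845381581816], [0.0, 353.4699774281535, 208.72055606432866], [0.0, 0.0, 1.0]] -0.052948858405571134 [[0.22757913753119066, -0.9737593602316161, -0.0006667247389211225], [-0.9331590575762406, -0.2182859097656261, 0.2855966296391107], [-0.2782479279778842, -0.06437367442604916, -0.9583496859794483]] [-0.6239280612332216, -0.03448639094829103, 0.39073237701966285]
```

View pics/top0.png

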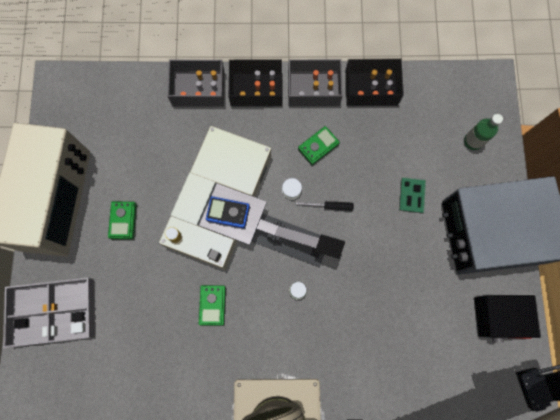

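View pics/side0.png

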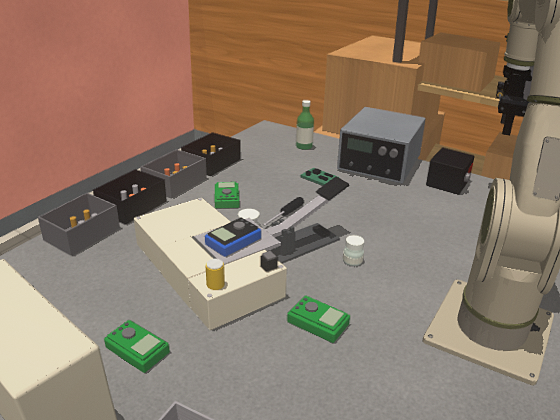

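Run:
```python
import cv2
a=cv2.imread("pics/top0.png")[110:290,140:360]
cv2.imwrite("pics/topz.png",cv2.resize(a,None,fx=3.3,fy=3.3,interpolation=cv2.INTER_CUBIC))
a=cv2.imread("pics/side0.png")[160:340,120:380]
cv2.imwrite("pics/sidez.png",cv2.resize(a,None,fx=3,fy=3,interpolation=cv2.INTER_CUBIC))
```

```text
(no output)
```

View pics/topz.png

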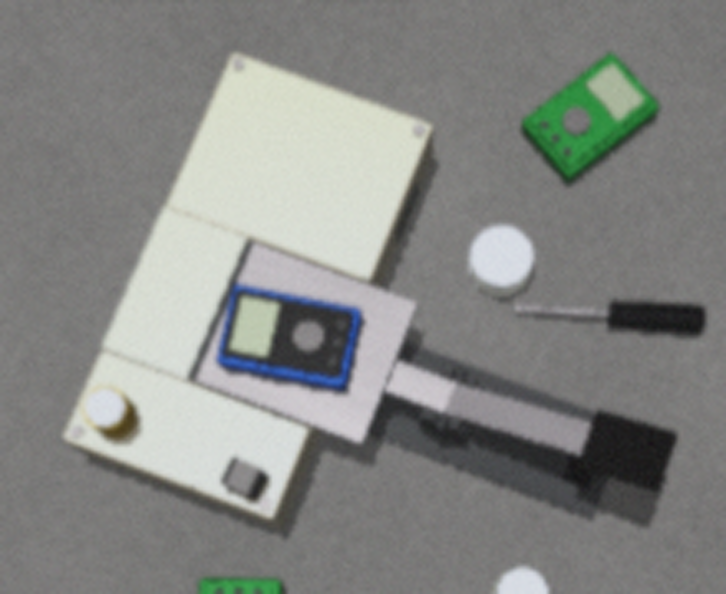

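View pics/sidez.png

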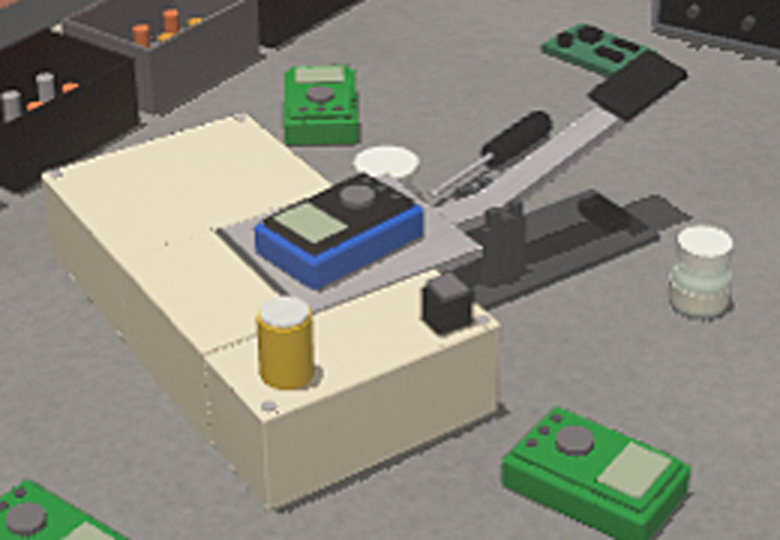

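View pics/wrist0.png

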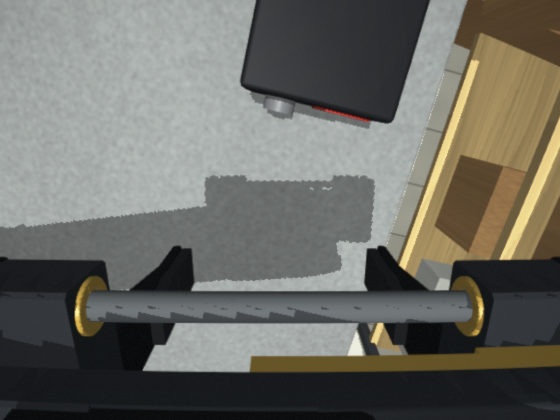

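The pictures show four meter-shaped things. In the top view, the blue one is at (228,211) on the steel hatch. Green ones lie on the bench at (319,145), (122,220) and (212,305). The blue one is the target because it lies on the hatch and isn't green, and the enlarged crop confirms it. Next I'll measure the poses.

```bash
cat > h.py <<'E'
import numpy as np,cv2
from scipy.optimize import least_squares,minimize
def proj(c,X):
    X=np.atleast_2d(X);P=X@np.array(c["R"]).T+np.array(c["t"])
    s=P[:,:2]/P[:,2:];s=s*(1+c["k1"]*(s**2).sum(1,keepdims=True))
    m=np.array(c["mtx"]);return s*[m[0,0],m[1,1]]+[m[0,2],m[1,2]]
def pb2w(p,X):
    X=np.atleast_2d(np.array(X,float));c,s=np.cos(p[2]),np.sin(p[2])
    return np.c_[p[0]+c*X[:,0]-s*X[:,1],p[1]+s*X[:,0]+c*X[:,1],X[:,2]]
def w2pb(p,X):
    X=np.atleast_2d(np.array(X,float))-[p[0],p[1],0];c,s=np.cos(p[2]),np.sin(p[2])
    return np.c_[c*X[:,0]+s*X[:,1],-s*X[:,0]+c*X[:,1],X[:,2]]
def bluemask(img):
    b,g,r=[img[...,i].astype(int) for i in range(3)]
    m=((b>g+35)&(b>r+45)).astype(np.uint8)
    n,l,st,_=cv2.connectedComponentsWithStats(m)
    k=1+np.argmax(st[1:,4]);m=(l==k).astype(np.uint8)
    return cv2.drawContours(np.zeros_like(m),[cv2.convexHull(cv2.findNonZero(m))],-1,1,-1)
def meterfit(cs,masks,x0,z=0.08):
    def cost(q):
        e=0
        for c,m in zip(cs,masks):
            B=pb2w(q,[[sx*.055,sy*.035,zz] for sx in(-1,1) for sy in(-1,1) for zz in(z,z+.032)])
            h=cv2.convexHull(proj(c,B).astype(np.float32))
            o=np.zeros(m.shape,np.uint8);cv2.fillConvexPoly(o,np.round(h*16).astype(np.int32),1,shift=4)
            e+=1-(o&m).sum()/max(1,(o|m).sum())
        return e
    best=None
    for da in(-.2,0,.2):
        S=np.array([x0]*4,float);S[:,2]+=da;S[1,0]+=.02;S[2,1]+=.02;S[3,2]+=.2
        r=minimize(cost,S[0],method="Nelder-Mead",options=dict(initial_simplex=S,xatol=1e-5,fatol=1e-5))
        if best is None or r.fun<best.fun:best=r
    return best.x,best.fun
E
cat > a.py <<'E'
from h import *
from bench import cams
import json
T=cams.camera("top");S=cams.camera("side")
def o(p,s,off):return (np.array(p,float)+.5)/s-.5+off
tp=o([(232,54),(432,125),(65,438),(272,520),(252,240),(415,302),(362,443),(192,380)],3.3,[140,110])
sp=o([(44,175),(243,117),(265,418),(497,322)],3,[120,160])
M=np.array([(290,-220),(100,-220),(290,150),(100,150),(210,-65),(55,-65),(55,65),(210,65)])/1000.
M=np.c_[M,np.full(8,.08)]
for use in ("both","top","side"):
    def f(q):
        W=pb2w(q,M);a=(proj(T,W)-tp).ravel();b=(proj(S,W[:4])-sp).ravel()
        return {"both":np.r_[a,b],"top":a,"side":b}[use]
    R=least_squares(f,[.5,-.05,1.2],loss="soft_l1");print(use,R.x,np.abs(f(R.x)).max(),R.cost)
    if use=="both":p=R.x;print(f(p).round(1))
x0=pb2w(p,[[.13,0,0]])[0]
ms=[bluemask(T["img"]),bluemask(S["img"])];print([m.sum() for m in ms])
q,e=meterfit([T,S],ms,[x0[0],x0[1],p[2]]);print("meter",q,e,"in pb",w2pb(p,[[q[0],q[1],.096]]),q[2]-p[2])
json.dump(dict(p=p.tolist(),q=q.tolist()),open("pose.json","w"))
for n,x in dict(pad=[-.165,0,.133],jar=[-.1,.12,.06],reel=[0,-.15,.037]).items():
    W=pb2w(p,[x]);print(n,W.round(3),proj(T,W).round(1),proj(S,W).round(1))
E
python3 a.py
```

```text
both [ 0.51467897 -0.00154496  1.20307197] 2.5742832278019137 7.023978311575542
[-0.  -0.7  0.5 -0.2 -1.1  0.7  0.5  0.2 -0.8  0.3  0.9  0.3  0.1  0.3
 -0.4 -0.1 -2.  -1.2  0.1 -2.6 -0.7  0.5  1.7 -0.5]
top [ 0.51494932 -0.00158342  1.20270504] 1.0353127736011345 1.9913180677074038
side [ 5.13445422e-01 -7.63901262e-04  1.20353201e+00] 2.3091850122436313 4.792851412251389
[np.uint64(1048), np.uint64(994)]
meter [0.56327958 0.13491925 1.37602946] 0.4906716635048475 in pb [[0.14481286 0.00370635 0.096     ]] 0.1729574891674479
pad [[ 0.455 -0.156  0.133]] [[334.8 247.4]] [[335.9 184.3]]
jar [[ 0.367 -0.052  0.06 ]] [[295.1 283.7]] [[346.9 238.5]]
reel [[ 0.655 -0.055  0.037]] [[294.6 185.1]] [[247.9 211. ]]
```

```bash
cat > b.py <<'E'
from h import *
from bench import cams,r
import json
d=json.load(open("pose.json"));p=d["p"];q=d["q"]
T=cams.camera("top");S=cams.camera("side")
def inv(c,uv,z):
    return least_squares(lambda a:proj(c,[[a[0],a[1],z]])[0]-uv,[.5,0]).x
o=lambda u:(np.array(u)+.5)/3.3-.5+[140,110]
for n,u,z in (("cap",(107,410),.132),("relay",(243,478),.112)):
    a=inv(T,o(u),z);print(n,w2pb(p,[[*a,z]]).round(3))
B=pb2w(q,[[sx*.055,sy*.035,zz] for zz in(.08,.112) for sx,sy in((-1,-1),(-1,1),(1,1),(1,-1))])
ims=[]
for c in(T,S):
    im=cv2.resize(c["img"],None,fx=4,fy=4,interpolation=cv2.INTER_CUBIC)
    P=((proj(c,B)+.5)*4-.5).round().astype(int)
    for k in(0,4):cv2.polylines(im,[P[k:k+4]],True,(0,0,255),1)
    ce=P.mean(0).astype(int);ims.append(im[ce[1]-200:ce[1]+200,ce[0]-200:ce[0]+200])
cv2.imwrite("pics/ov.png",np.hstack(ims))
s=r.read_state();print(s["ee_pos"])
for x,y in((.145,.075),(.145,.03),(.145,-.1),(-.165,0),(-.18,0)):
    print((x,y),pb2w(p,[[x,y,0]]).round(4))
E
python3 b.py
```

```text
cap [[0.251 0.118 0.132]]
relay [[0.132 0.129 0.112]]
[ 0.14297534 -0.6084054   0.40461655]
(0.145, 0.075) [[0.4968 0.1607 0.    ]]
(0.145, 0.03) [[0.5388 0.1445 0.    ]]
(0.145, -0.1) [[0.6601 0.0978 0.    ]]
(-0.165, 0) [[ 0.4554 -0.1555  0.    ]]
(-0.18, 0) [[ 0.45   -0.1695  0.    ]]
```

View pics/ov.png

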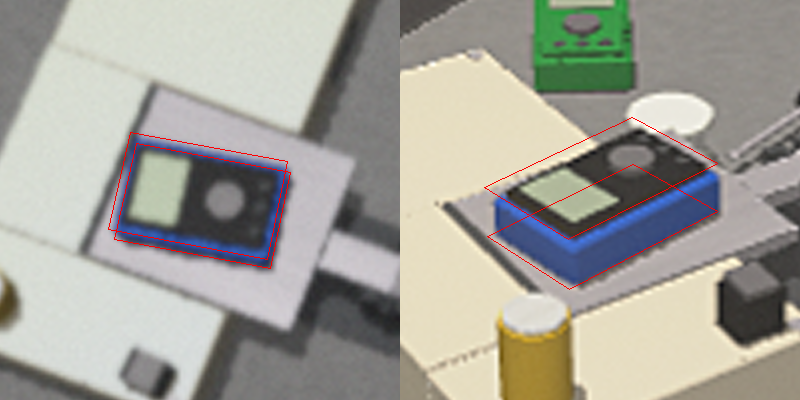

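The overlay matches the blue meter to within about 4 mm. Its centre is near power-base (0.145, 0.004), turned 0.17 rad. I'll turn the tool first.

Request:
{"name": "carry_out", "arguments": {
  "rows": [
    {"jaw": 0.06, "delta_pos": [0, 0, 0], "yaw": 8.5},
    {"jaw": 0.06, "delta_pos": [0, 0, 0], "yaw": 8.5},
    {"jaw": 0.06, "delta_pos": [0, 0, 0], "yaw": 8.5},
    {"jaw": 0.06, "delta_pos": [0, 0, 0], "yaw": 8.5},
    {"jaw": 0.06, "delta_pos": [0, 0, 0], "yaw": 0.3},
    {"jaw": 0.06, "delta_pos": [0.04, -0.02, 0], "yaw": 0},
    {"jaw": 0.06, "delta_pos": [0.04, -0.03, 0], "yaw": 0}
  ],
  "grip_force": 20
}}

```text
time: 1.05
ee_pos: [0.2346, -0.5914, 0.4048]
eef_rot: [0.983, -0.183, -0.0, 0.001]
ft_force: [2.0, 0.9, -0.5]
width: 0.0603
```

```bash
cat > st.py <<'E'
from h import *
from bench import r
import json
from scipy.spatial.transform import Rotation as Ro
p=json.load(open("pose.json"))["p"];s=r.read_state()
R=Ro.from_quat(s["eef_rot"]).as_matrix()
print(s["time"],"pb tcp",w2pb(p,[s["ee_pos"]]).round(4),"tip z",s["ee_pos"][2]-.182,"toolx ang vs -pb y",round(np.arctan2(R[1,0],R[0,0])-(p[2]-np.pi/2),4),"tilt",R[:,2].round(3),"F",s["ft_force"].round(2),"w",round(s["width"],4),"j",s["joint_positions"].round(2))
E
python3 st.py
```

```text
1.05 pb tcp [[-0.6511  0.0493  0.4048]] tip z 0.22279521505721733 toolx ang vs -pb y -0.0 tilt [-0.001 -0.001 -1.   ] F [ 1.98  0.87 -0.5 ] w 0.0603 j [ 1.14  0.36 -0.03  1.43  0.01  1.36 -0.82]
```

Request:
{"name": "carry_out", "arguments": {
  "rows": [
    {"jaw": 0.06, "delta_pos": [0, -0.05, 0], "yaw": 0},
    {"jaw": 0.06, "delta_pos": [0, -0.05, 0], "yaw": 0},
    {"jaw": 0.06, "delta_pos": [0, -0.05, 0], "yaw": 0},
    {"jaw": 0.06, "delta_pos": [0, -0.05, 0], "yaw": 0},
    {"jaw": 0.06, "delta_pos": [0, -0.05, 0], "yaw": 0},
    {"jaw": 0.06, "delta_pos": [0, -0.05, 0], "yaw": 0},
    {"jaw": 0.06, "delta_pos": [0, -0.05, 0], "yaw": 0},
    {"jaw": 0.06, "delta_pos": [0, -0.05, 0], "yaw": 0},
    {"jaw": 0.06, "delta_pos": [0, -0.05, 0], "yaw": 0},
    {"jaw": 0.06, "delta_pos": [0, -0.05, 0], "yaw": 0}
  ]
}}

```text
time: 2.05
ee_pos: [0.4156, -0.1219, 0.4051]
eef_rot: [0.984, -0.181, 0.0, 0.0]
ft_force: [2.2, -0.8, -0.6]
width: 0.0601
```

```bash
python3 st.py
```

```text
2.05 pb tcp [[-0.1479  0.0492  0.4051]] tip z 0.223106601562774 toolx ang vs -pb y 0.0046 tilt [ 0.001 -0.001 -1.   ] F [ 2.19 -0.75 -0.59] w 0.0601 j [ 0.68 -0.08 -0.47  1.91 -0.03  1.3  -1.71]
```

Request:
{"name": "carry_out", "arguments": {
  "rows": [
    {"jaw": 0.06, "delta_pos": [0, -0.05, 0], "yaw": 0},
    {"jaw": 0.06, "delta_pos": [0, -0.05, 0], "yaw": 0},
    {"jaw": 0.06, "delta_pos": [0, -0.05, 0], "yaw": 0},
    {"jaw": 0.06, "delta_pos": [-0.01, -0.05, 0], "yaw": 0},
    {"jaw": 0.06, "delta_pos": [-0.01, -0.05, 0], "yaw": 0},
    {"jaw": 0.06, "delta_pos": [-0.006, -0.043, 0], "yaw": 0},
    {"jaw": 0.06, "delta_pos": [0, 0, 0.02], "yaw": 0},
    {"jaw": 0.06, "delta_pos": [0, 0, 0], "yaw": 0}
  ]
}}

```text
time: 2.85
ee_pos: [0.4956, 0.1575, 0.3828]
eef_rot: [0.984, -0.18, -0.002, 0.0]
ft_force: [-0.1, -0.8, -0.7]
width: 0.0598
```

```bash
python3 st.py
python3 - <<'E'
from bench import cams
import cv2,numpy as np
a=cams.camera("top")["img"][110:310,140:360];b=cams.camera("side")["img"][120:320,120:340]
cv2.imwrite("pics/c1.png",cv2.resize(np.hstack([a,b]),(792,360),interpolation=cv2.INTER_CUBIC))
E
```

```text
2.85 pb tcp [[0.1416 0.075  0.3828]] tip z 0.2007762947993708 toolx ang vs -pb y 0.0063 tilt [-0.003 -0.    -1.   ] F [-0.08 -0.79 -0.7 ] w 0.0598 j [ 0.31  0.19 -0.78  1.73  0.14  1.28 -2.43]
```

View pics/c1.png

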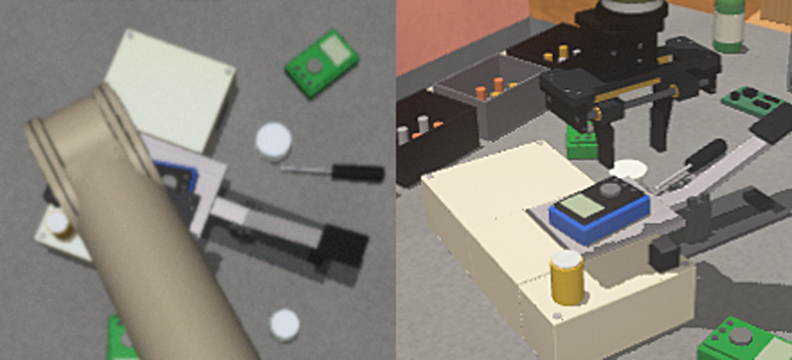

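Request:
{"name": "carry_out", "arguments": {
  "rows": [
    {"jaw": 0.06, "delta_pos": [0, 0, 0], "yaw": -5},
    {"jaw": 0.06, "delta_pos": [0, 0, 0], "yaw": -5},
    {"jaw": 0.06, "delta_pos": [0, 0.009, 0], "yaw": 0},
    {"jaw": 0.06, "delta_pos": [0, 0, 0.03], "yaw": 0},
    {"jaw": 0.06, "delta_pos": [0, 0, 0.03], "yaw": 0},
    {"jaw": 0.06, "delta_pos": [0, 0, 0.02], "yaw": 0},
    {"jaw": 0.06, "delta_pos": [0, 0, 0], "yaw": 0}
  ]
}}

```text
time: 3.65
ee_pos: [0.4939, 0.146, 0.3029]
eef_rot: [0.995, -0.098, -0.002, 0.001]
ft_force: [0.4, 0.1, 0.2]
width: 0.06
```

```bash
cat > look.py <<'E'
import sys
from bench import cams
import cv2,numpy as np
a=cams.camera("wrist")["img"];b=cams.camera("side")["img"][120:320,110:376]
cv2.imwrite(f"pics/{sys.argv[1]}.png",np.hstack([cv2.resize(a,(400,300)),cv2.resize(b,(400,300),interpolation=cv2.INTER_CUBIC)]))
E
python3 st.py; python3 look.py c2
```

```text
3.65 pb tcp [[0.1302 0.0725 0.3029]] tip z 0.1209309075295123 toolx ang vs -pb y 0.171 tilt [-0.004 -0.002 -1.   ] F [0.37 0.13 0.18] w 0.06 j [ 0.32  0.27 -0.78  1.84  0.21  1.12 -2.3 ]
```

View pics/c2.png

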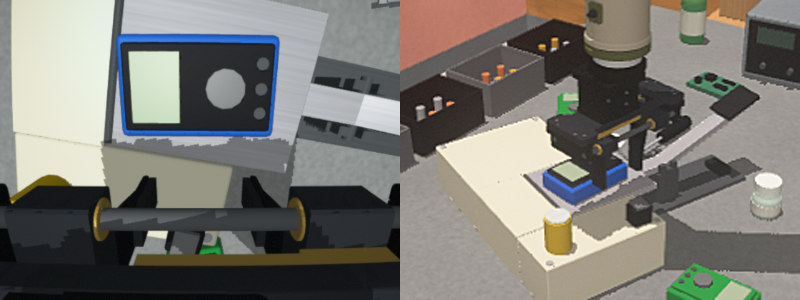

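Request:
{"name": "carry_out", "arguments": {
  "rows": [
    {"jaw": 0.06, "delta_pos": [0, 0, 0.015], "yaw": 0},
    {"jaw": 0.06, "delta_pos": [0, 0, 0.012], "yaw": 0},
    {"jaw": 0.06, "delta_pos": [0, 0, 0.006], "yaw": 0},
    {"jaw": 0.06, "delta_pos": [0, 0, 0], "yaw": 0},
    {"jaw": 0.06, "delta_pos": [0.01, 0, 0], "yaw": 0},
    {"jaw": 0.06, "delta_pos": [0.005, 0, 0], "yaw": 0}
  ]
}}

```text
time: 4.35
ee_pos: [0.5104, 0.1448, 0.2722]
eef_rot: [0.995, -0.097, 0.001, -0.0]
ft_force: [-0.0, -0.9, -0.2]
width: 0.06
```

```bash
python3 st.py; python3 look.py c3
```

```text
4.35 pb tcp [[0.135  0.0566 0.2722]] tip z 0.09024535363749392 toolx ang vs -pb y 0.1739 tilt [ 0.001  0.    -1.   ] F [-0.02 -0.87 -0.23] w 0.06 j [ 0.29  0.34 -0.76  1.83  0.26  1.07 -2.33]
```

View pics/c3.png

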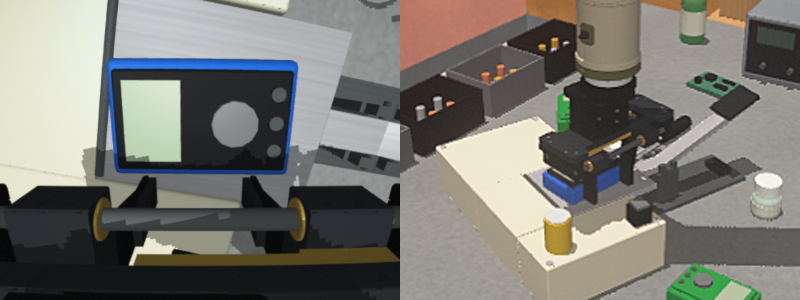

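Request:
{"name": "carry_out", "arguments": {
  "rows": [
    {"jaw": 0.06, "delta_pos": [0.01, 0, 0.002], "yaw": 0},
    {"jaw": 0.06, "delta_pos": [0.01, 0, 0], "yaw": 0},
    {"jaw": 0.06, "delta_pos": [0.01, 0, 0], "yaw": 0},
    {"jaw": 0.06, "delta_pos": [0.012, 0, 0], "yaw": 0},
    {"jaw": 0.06, "delta_pos": [0.012, 0, 0], "yaw": 0},
    {"jaw": 0.06, "delta_pos": [0.012, 0, 0], "yaw": 0}
  ]
}}

```text
time: 5.05
ee_pos: [0.5751, 0.1321, 0.2696]
eef_rot: [0.995, -0.097, -0.0, 0.0]
ft_force: [-2.2, -0.1, 1.4]
width: 0.0599
```

```bash
python3 st.py; python3 look.py c4
```

```text
5.05 pb tcp [[ 0.1464 -0.0083  0.2696]] tip z 0.08760347237635285 toolx ang vs -pb y 0.1742 tilt [-0. -0. -1.] F [-2.17 -0.13  1.37] w 0.0599 j [ 0.26  0.46 -0.71  1.68  0.33  1.12 -2.3 ]
```

View pics/c4.png

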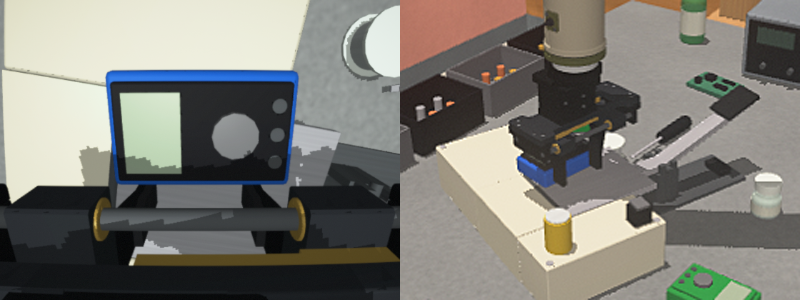

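Request:
{"name": "carry_out", "arguments": {
  "rows": [
    {"jaw": 0.06, "delta_pos": [0.012, 0, 0], "yaw": 0},
    {"jaw": 0.06, "delta_pos": [0.012, 0, 0], "yaw": 0},
    {"jaw": 0.06, "delta_pos": [0.012, 0, 0], "yaw": 0},
    {"jaw": 0.06, "delta_pos": [0.012, 0, 0], "yaw": 0},
    {"jaw": 0.06, "delta_pos": [0.012, 0, 0], "yaw": 0},
    {"jaw": 0.06, "delta_pos": [0.012, 0, 0], "yaw": 0},
    {"jaw": 0.06, "delta_pos": [0.009, 0, 0], "yaw": 0},
    {"jaw": 0.06, "delta_pos": [0.006, 0, 0], "yaw": 0},
    {"jaw": 0.06, "delta_pos": [0.002, 0, 0], "yaw": 0},
    {"jaw": 0.06, "delta_pos": [0, 0, 0], "yaw": 0}
  ]
}}

```text
time: 6.15
ee_pos: [0.6615, 0.1152, 0.2697]
eef_rot: [0.995, -0.097, 0.0, 0.0]
ft_force: [-0.7, 0.5, -0.4]
width: 0.0598
```

```bash
python3 st.py; python3 look.py c5
```

```text
6.15 pb tcp [[ 0.1617 -0.095   0.2697]] tip z 0.08769846886503396 toolx ang vs -pb y 0.1743 tilt [ 0.001 -0.    -1.   ] F [-0.75  0.48 -0.4 ] w 0.0598 j [ 0.22  0.62 -0.65  1.45  0.39  1.2  -2.25]
```

View pics/c5.png

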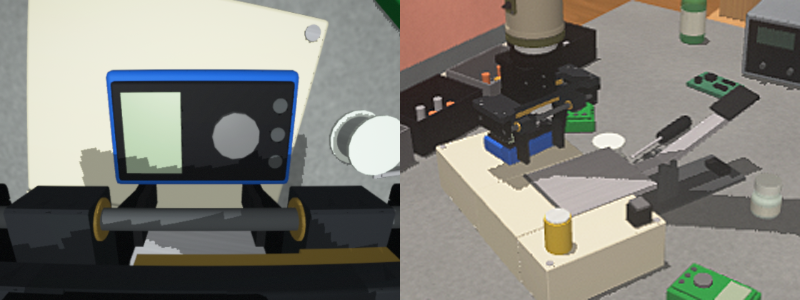

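Request:
{"name": "carry_out", "arguments": {
  "rows": [
    {"jaw": 0.06, "delta_pos": [-0.01, 0, 0], "yaw": 0},
    {"jaw": 0.06, "delta_pos": [-0.01, 0, 0], "yaw": 0},
    {"jaw": 0.06, "delta_pos": [0, 0, -0.04], "yaw": 0},
    {"jaw": 0.06, "delta_pos": [0, 0, -0.05], "yaw": 0},
    {"jaw": 0.0, "delta_pos": [0, 0, -0.03], "yaw": 0},
    {"jaw": 0.0, "delta_pos": [0, 0, 0], "yaw": 0}
  ]
}}

```text
time: 6.85
ee_pos: [0.6414, 0.1203, 0.3953]
eef_rot: [0.995, -0.096, 0.004, -0.001]
ft_force: [0.3, 0.7, -0.6]
width: 0.0508
```

```bash
python3 st.py
cat > m.py <<'E'
from h import *
from bench import cams
import json
p=json.load(open("pose.json"))["p"]
T=cams.camera("top");S=cams.camera("side")
x0=pb2w(p,[[.17,-.14,0]])[0]
for nm,cs in (("both",[T,S]),("top",[T]),("side",[S])):
    q,e=meterfit(cs,[bluemask(c["img"]) for c in cs],[x0[0],x0[1],p[2]+.17]);print(nm,q,e,w2pb(p,[[q[0],q[1],.096]]),q[2]-p[2])
cv2.imwrite("pics/m_%d.png"%int(1e3*e),np.hstack([cv2.resize(T["img"][100:280,140:360],(440,360)),cv2.resize(S["img"][150:330,120:300],(360,360))]))
print("pics/m_%d.png"%int(1e3*e))
E
python3 m.py
```

```text
6.85 pb tcp [[ 0.1592 -0.0744  0.3953]] tip z 0.21327778019508442 toolx ang vs -pb y 0.175 tilt [ 0.008  0.001 -1.   ] F [ 0.3   0.71 -0.56] w 0.0508 j [ 0.24  0.48 -0.7   1.37  0.31  1.39 -2.22]Traceback (most recent call last):
  File "m.py", line 8, in <module>
    q,e=meterfit(cs,[bluemask(c["img"]) for c in cs],[x0[0],x0[1],p[2]+.17]);print(nm,q,e,w2pb(p,[[q[0],q[1],.096]]),q[2]-p[2])
                     ~~~~~~~~^^^^^^^^^^
  File "h.py", line 17, in bluemask
    k=1+np.argmax(st[1:,4]);m=(l==k).astype(np.uint8)
        ~~~~~~~~~^^^^^^^^^^
    return _wrapfunc(a, 'argmax', axis=axis, out=out, **kwds)
    return bound(*args, **kwds)
ValueError: attempt to get argmax of an empty sequence
```

Request:
{"name": "carry_out", "arguments": {
  "rows": [
    {"jaw": 0.0, "delta_pos": [-0.016, 0.038, 0], "yaw": 0},
    {"jaw": 0.0, "delta_pos": [-0.016, 0.038, 0], "yaw": 0},
    {"jaw": 0.0, "delta_pos": [-0.016, 0.038, 0], "yaw": 0},
    {"jaw": 0.0, "delta_pos": [-0.016, 0.038, 0], "yaw": 0},
    {"jaw": 0.0, "delta_pos": [-0.016, 0.038, 0], "yaw": 0},
    {"jaw": 0.0, "delta_pos": [-0.016, 0.038, 0], "yaw": 0},
    {"jaw": 0.0, "delta_pos": [-0.016, 0.038, 0], "yaw": 0},
    {"jaw": 0.0, "delta_pos": [-0.016, 0.038, 0], "yaw": 0},
    {"jaw": 0.0, "delta_pos": [0, 0, 0], "yaw": 5},
    {"jaw": 0.0, "delta_pos": [0, 0, 0], "yaw": 5}
  ]
}}

```text
time: 7.95
ee_pos: [0.4561, -0.1559, 0.3881]
eef_rot: [0.982, -0.186, -0.001, 0.0]
ft_force: [0.0, 0.7, -0.2]
width: 0.0005
```

```bash
python3 st.py; python3 m.py
```

```text
7.95 pb tcp [[-0.1651 -0.0008  0.3881]] tip z 0.20609729084151546 toolx ang vs -pb y -0.007 tilt [-0.002  0.    -1.   ] F [ 0.04  0.68 -0.17] w 0.0005 j [ 0.82  0.07 -0.6   1.82  0.04  1.27 -1.74]
both [0.7044907  0.10529056 1.49925648] 0.7920017460940241 [[ 0.1679293 -0.1387158  0.096    ]] 0.2961845156893552
top [0.70049582 0.10450166 1.54375995] 0.4003481288076588 [[ 0.16575701 -0.13527158  0.096     ]] 0.3406879819081672
side [0.70183367 0.10644625 1.58096009] 0.3902621722846442 [[ 0.16805254 -0.13582093  0.096     ]] 0.3778881167358932
pics/m_390.png
```

View pics/m_390.png

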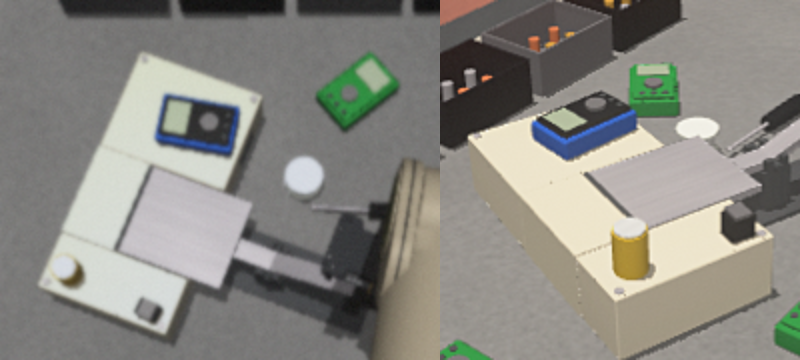

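Request:
{"name": "carry_out", "arguments": {
  "rows": [
    {"jaw": 0.0, "delta_pos": [0, 0.002, 0.03], "yaw": 0},
    {"jaw": 0.0, "delta_pos": [0, 0, 0.025], "yaw": 0},
    {"jaw": 0.0, "delta_pos": [0, 0, 0.005], "yaw": 0},
    {"jaw": 0.0, "delta_pos": [0, 0, 0.005], "yaw": 0},
    {"jaw": 0.0, "delta_pos": [0, 0, 0.005], "yaw": 0}
  ]
}}

```text
time: 8.55
ee_pos: [0.4573, -0.1565, 0.3205]
eef_rot: [0.983, -0.182, 0.001, 0.0]
ft_force: [-1.4, -0.5, 8.0]
width: 0.0005
```

```bash
python3 st.py; python3 look.py d1
```

```text
8.55 pb tcp [[-0.1652 -0.0022  0.3205]] tip z 0.13849759561343156 toolx ang vs -pb y 0.0009 tilt [ 0.001 -0.001 -1.   ] F [-1.43 -0.54  8.  ] w 0.0005 j [ 0.8   0.13 -0.6   1.91  0.08  1.12 -1.77]
```

View pics/d1.png

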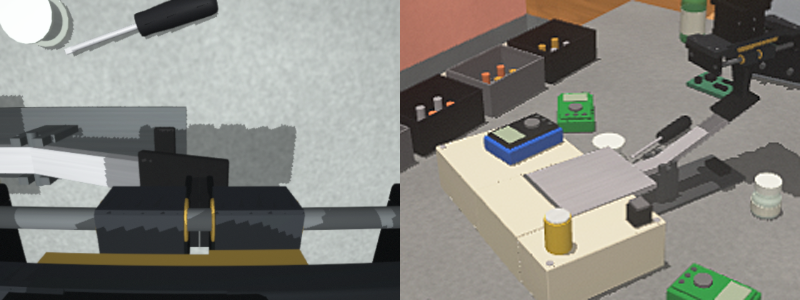

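Request:
{"name": "carry_out", "arguments": {
  "rows": [
    {"jaw": 0.0, "delta_pos": [0, 0.003, 0.008], "yaw": 0},
    {"jaw": 0.0, "delta_pos": [0, 0.003, 0.008], "yaw": 0},
    {"jaw": 0.0, "delta_pos": [0, 0.003, 0.008], "yaw": 0},
    {"jaw": 0.0, "delta_pos": [0, 0.002, 0.008], "yaw": 0},
    {"jaw": 0.0, "delta_pos": [0, 0.002, 0.008], "yaw": 0}
  ]
}}

```text
time: 9.15
ee_pos: [0.4529, -0.169, 0.281]
eef_rot: [0.983, -0.183, 0.001, 0.001]
ft_force: [-1.3, 0.3, 6.9]
width: 0.0005
```

```bash
python3 st.py; python3 look.py d2
```

```text
9.15 pb tcp [[-0.1785 -0.0025  0.281 ]] tip z 0.09896240917522853 toolx ang vs -pb y 0.0002 tilt [ 0.002 -0.002 -1.   ] F [-1.28  0.32  6.88] w 0.0005 j [ 0.81  0.18 -0.59  1.95  0.12  1.04 -1.77]
```

View pics/d2.png

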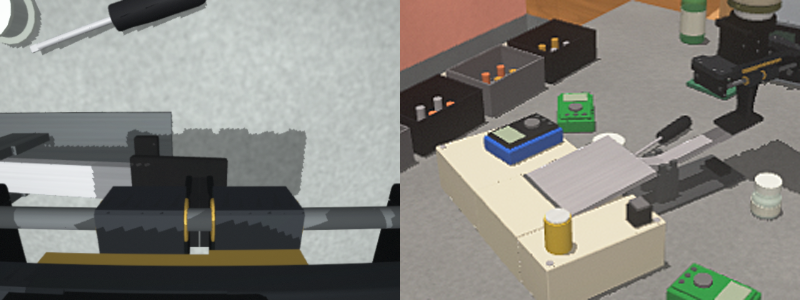

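The hatch is rising and the press force is steady at about 7 N. I'll keep going down.

Request:
{"name": "carry_out", "arguments": {
  "rows": [
    {"jaw": 0.0, "delta_pos": [0, 0.001, 0.008], "yaw": 0},
    {"jaw": 0.0, "delta_pos": [0, 0.001, 0.008], "yaw": 0},
    {"jaw": 0.0, "delta_pos": [0, 0.001, 0.008], "yaw": 0},
    {"jaw": 0.0, "delta_pos": [0, 0, 0.008], "yaw": 0},
    {"jaw": 0.0, "delta_pos": [0, 0, 0.008], "yaw": 0},
    {"jaw": 0.0, "delta_pos": [0, 0, 0.008], "yaw": 0}
  ]
}}

```text
time: 9.85
ee_pos: [0.4517, -0.1719, 0.2327]
eef_rot: [0.983, -0.183, 0.001, 0.001]
ft_force: [-1.0, -1.0, 5.2]
width: 0.0005
```

```bash
python3 st.py; python3 look.py d3
```

```text
9.85 pb tcp [[-0.1817 -0.0024  0.2327]] tip z 0.05069700870657201 toolx ang vs -pb y -0.0004 tilt [ 0.002 -0.002 -1.   ] F [-1.   -0.97  5.16] w 0.0005 j [ 0.79  0.25 -0.57  1.99  0.17  0.94 -1.8 ]
```

View pics/d3.png

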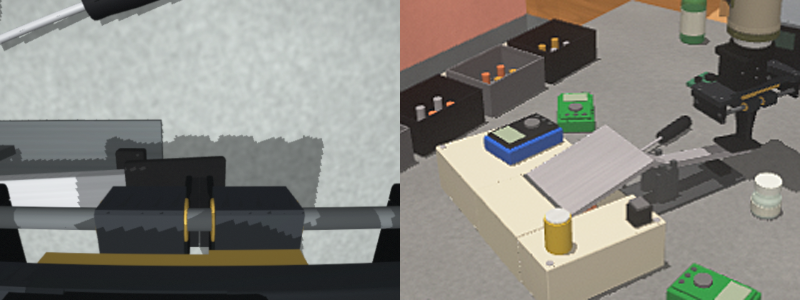

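Request:
{"name": "carry_out", "arguments": {
  "rows": [
    {"jaw": 0.0, "delta_pos": [0, 0, 0.006], "yaw": 0},
    {"jaw": 0.0, "delta_pos": [0, 0, 0.004], "yaw": 0},
    {"jaw": 0.0, "delta_pos": [0, 0, 0.002], "yaw": 0},
    {"jaw": 0.0, "delta_pos": [0, 0, 0.002], "yaw": 0},
    {"jaw": 0.0, "delta_pos": [0, 0, 0], "yaw": 0}
  ]
}}

```text
time: 10.45
ee_pos: [0.4514, -0.1712, 0.2179]
eef_rot: [0.983, -0.183, 0.0, -0.0]
ft_force: [0.2, 1.2, 3.3]
width: 0.0004
```

```bash
python3 st.py
```

```text
10.45 pb tcp [[-0.181  -0.0019  0.2179]] tip z 0.035879071577930854 toolx ang vs -pb y 0.0003 tilt [ 0.001  0.    -1.   ] F [0.21 1.22 3.34] w 0.0004 j [ 0.79  0.28 -0.57  2.    0.19  0.91 -1.82]
```

Request:
{"name": "carry_out", "arguments": {
  "rows": [
    {"jaw": 0.0, "delta_pos": [0, 0, 0.001], "yaw": 0},
    {"jaw": 0.0, "delta_pos": [0, 0, 0.001], "yaw": 0},
    {"jaw": 0.0, "delta_pos": [0, 0, 0], "yaw": 0}
  ]
}}

```text
time: 10.75
ee_pos: [0.4512, -0.1714, 0.2158]
eef_rot: [0.983, -0.183, 0.0, -0.0]
ft_force: [1.6, 2.3, 3.8]
width: 0.0005
```

```bash
python3 st.py
```

```text
10.75 pb tcp [[-0.1813 -0.0019  0.2158]] tip z 0.03375181632648161 toolx ang vs -pb y -0.0001 tilt [ 0. -0. -1.] F [1.57 2.28 3.85] w 0.0005 j [ 0.78  0.28 -0.57  2.    0.19  0.91 -1.82]
```

Request:
{"name": "carry_out", "arguments": {
  "rows": [
    {"jaw": 0.0, "delta_pos": [0, 0, 0.001], "yaw": 0},
    {"jaw": 0.0, "delta_pos": [0, 0, 0.001], "yaw": 0},
    {"jaw": 0.0, "delta_pos": [0, 0, 0], "yaw": 0}
  ]
}}

```text
time: 11.05
ee_pos: [0.4511, -0.1714, 0.2136]
eef_rot: [0.983, -0.183, -0.0, 0.0]
ft_force: [1.3, 0.7, 3.3]
width: 0.0007
```

```bash
python3 st.py
```

```text
11.05 pb tcp [[-0.1814 -0.0018  0.2136]] tip z 0.03159070283339474 toolx ang vs -pb y -0.0001 tilt [-0. -0. -1.] F [1.32 0.65 3.29] w 0.0007 j [ 0.78  0.28 -0.57  2.    0.19  0.91 -1.82]
```

Request:
{"name": "carry_out", "arguments": {
  "rows": [
    {"jaw": 0.0, "delta_pos": [0, 0, 0.001], "yaw": 0},
    {"jaw": 0.0, "delta_pos": [0, 0, 0.001], "yaw": 0},
    {"jaw": 0.0, "delta_pos": [0, 0, 0], "yaw": 0}
  ]
}}

```text
time: 11.35
ee_pos: [0.4511, -0.1714, 0.2116]
eef_rot: [0.983, -0.183, -0.0, 0.0]
ft_force: [1.2, 1.1, 3.3]
width: 0.0001
```

```bash
python3 st.py; python3 look.py d4
```

```text
11.35 pb tcp [[-0.1814 -0.0017  0.2116]] tip z 0.029564540834949582 toolx ang vs -pb y -0.0001 tilt [-0. -0. -1.] F [1.16 1.13 3.33] w 0.0001 j [ 0.78  0.29 -0.57  2.    0.19  0.9  -1.82]
```

View pics/d4.png

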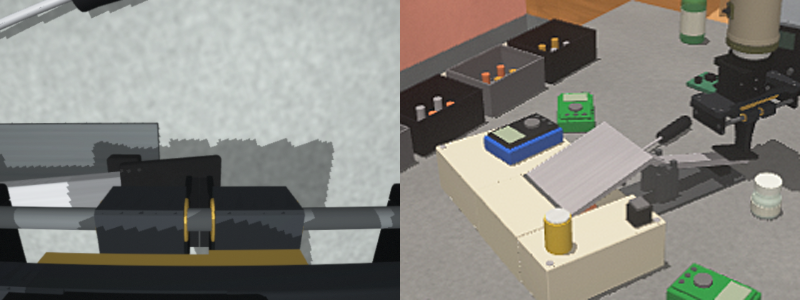

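Request:
{"name": "carry_out", "arguments": {
  "rows": [
    {"jaw": 0.0, "delta_pos": [0, 0, 0.001], "yaw": 0},
    {"jaw": 0.0, "delta_pos": [0, 0, 0.001], "yaw": 0},
    {"jaw": 0.0, "delta_pos": [0, 0, 0], "yaw": 0}
  ]
}}

```text
time: 11.75
ee_pos: [0.4513, -0.1714, 0.2101]
eef_rot: [0.983, -0.183, 0.0, 0.0]
ft_force: [-1.2, 2.5, 10.2]
width: 0.0003
```

```bash
python3 st.py
cat > ha.py <<'E'
from h import *
from bench import cams
import json,sys
p=json.load(open("pose.json"))["p"]
S=cams.camera("side")
im=cv2.resize(S["img"],None,fx=6,fy=6,interpolation=cv2.INTER_CUBIC)
for a,col in((.26,(255,0,0)),(.29,(0,255,0)),(.32,(0,0,255))):
    P=pb2w(p,[[.21-l*np.cos(a),y,.08+l*np.sin(a)] for l,y in((0,-.065),(.155,-.065),(.155,.065),(0,.065))])
    P=((proj(S,P)+.5)*6-.5).round().astype(int);cv2.polylines(im,[P],True,col,1);print(a,P.tolist())
c=P.mean(0).astype(int);cv2.imwrite(sys.argv[1],im[c[1]-290:c[1]+290,c[0]-390:c[0]+390])
E
python3 ha.py pics/ha1.png
```

```text
11.75 pb tcp [[-0.1812 -0.0019  0.2101]] tip z 0.028118612923980324 toolx ang vs -pb y -0.0001 tilt [ 0. -0. -1.] F [-1.16  2.5  10.24] w 0.0003 j [ 0.78  0.29 -0.56  2.01  0.2   0.9  -1.83]
0.26 [[1150, 1418], [1480, 1219], [1675, 1363], [1326, 1586]]
0.29 [[1150, 1418], [1477, 1210], [1672, 1354], [1326, 1586]]
0.32 [[1150, 1418], [1474, 1201], [1670, 1344], [1326, 1586]]
```

View pics/ha1.png

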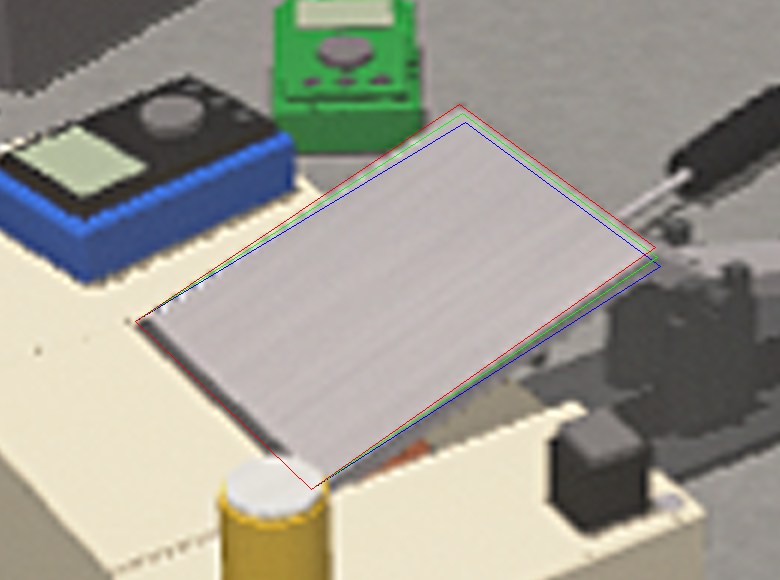

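The force jumped to 10 N, so the lever has reached the stop. The hatch edge matches the 0.31–0.32 rad overlay. I'll add a small preload, hold, and check.

Request:
{"name": "carry_out", "arguments": {
  "rows": [
    {"jaw": 0.0, "delta_pos": [0, 0, 0.001], "yaw": 0},
    {"jaw": 0.0, "delta_pos": [0, 0, 0], "yaw": 0},
    {"jaw": 0.0, "delta_pos": [0, 0, 0], "yaw": 0},
    {"jaw": 0.0, "delta_pos": [0, 0, 0], "yaw": 0},
    {"jaw": 0.0, "delta_pos": [0, 0, 0], "yaw": 0},
    {"jaw": 0.0, "delta_pos": [0, 0, 0], "yaw": 0}
  ]
}}

```text
time: 12.4
ee_pos: [0.4515, -0.1713, 0.2097]
eef_rot: [0.983, -0.183, 0.0, 0.0]
ft_force: [-3.9, 3.5, 18.2]
width: 0.0004
```

```bash
python3 st.py; python3 ha.py pics/ha2.png; python3 st.py
python3 - <<'E'
from bench import cams
import cv2
cv2.imwrite("pics/top9.png",cams.camera("top")["img"])
E
```

```text
12.4 pb tcp [[-0.1811 -0.0021  0.2097]] tip z 0.027740007368863506 toolx ang vs -pb y -0.0 tilt [ 0.    -0.001 -1.   ] F [-3.95  3.53 18.24] w 0.0004 j [ 0.78  0.29 -0.56  2.01  0.2   0.9  -1.83]
0.26 [[1150, 1418], [1480, 1219], [1675, 1363], [1326, 1586]]
0.29 [[1150, 1418], [1477, 1210], [1672, 1354], [1326, 1586]]
0.32 [[1150, 1418], [1474, 1201], [1670, 1344], [1326, 1586]]
12.45 pb tcp [[-0.1812 -0.0021  0.2097]] tip z 0.027741357191437527 toolx ang vs -pb y -0.0001 tilt [ 0.    -0.001 -1.   ] F [-4.05  3.56 18.33] w 0.0006 j [ 0.78  0.29 -0.56  2.01  0.2   0.9  -1.83]
```

View pics/ha2.png

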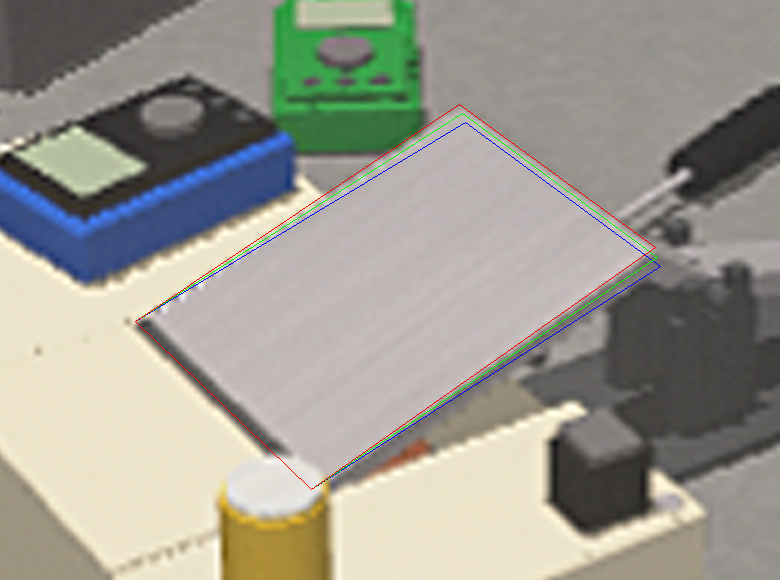

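View pics/top9.png

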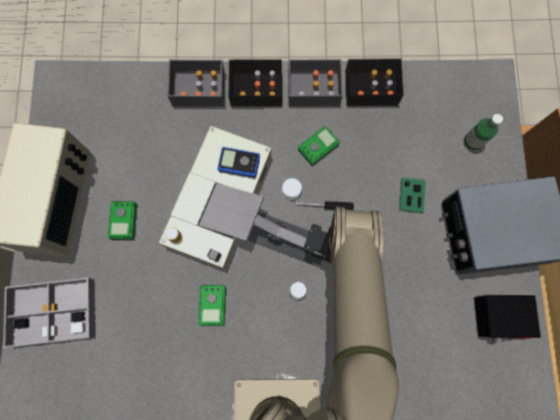

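The hatch hasn't moved between pictures and the press holds at 18 N. The meter is on the wide top at (239,162) and everything else is where it started, so I'm handing in.

```bash
python3 -c "
from bench import job
print(job.close_job())"
```

```text
the job is handed in; nothing more can be done
None
```

I pushed the blue multimeter sideways off the hatch onto the wide fixed top, using both fingers. Then I pressed the lever pad down to its rubber stop with closed fingers and handed the job in while still pressing, at about 12.5 s of the 43 s allowed. No verdict was reported.

Last checks:
- **Meter:** in the pictures it lies flat and wholly off the hatch. Its centre is at about y = -0.137 m in the power base's frame, where the limit is -0.09 m.
- **Hatch:** the side-view overlay puts it about 0.31 rad open, above the required 0.28, and it looked the same in two pictures about 0.7 s apart. This is an estimate from the image, as the joint can't be read directly.
- **Press force:** it jumped from about 3 N to 10 N at the stop, and held steady at about 18 N after a final 1 mm of preload.
- **Other things:** everything I could see looked unmoved in the pictures, and the lever still sits in its cradle. I did not measure the pin height.

**Disagreements:**
- The outline fit of the meter was loose: its final angle came out between 0.30 and 0.38 rad, against about 0.17 rad from the tool's alignment. The centre position agreed to within about 4 mm.
- The computed fingertip height at the stop was about 28 mm, a few millimetres lower than I expected.

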